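# Clear the starch table into its bins and start the rinse

### The job

Clear the small things off the starch table by kind: kitchen utensils into the yellow basin, clothes pegs into the blue box, laundry markers into the white tray. When everything is sorted, press the rinse pedal beside the basin all the way down, hold it there for about a second and let it come back up. Leave the bluing jar and the pumice stone that stand among them where they are.

Things in the scene. Friction and masses are not known exactly. Their poses are not given: they have to be found in the camera images.
- station: the rinse station, a fixed grey slab 160 x 320 x 6 mm lying on the table; origin at the centre of its underside, x away from the robot at yaw 0, y to the left, z up. On it stand the yellow basin (centre at y +45 mm) and the pedal (at y -116 mm); a copper spray pipe runs along the far (+x) rim up to 83 mm above the table
- basin_floor (a point): centre of the inner floor of the rectangular yellow basin, 11 mm above the table; axes as the station's. The basin is fixed, inside 150 mm (x) by 220 mm (y), wall 5 mm with a lip 12 mm wide, rim 67 mm above the table
- pedal (a joint): the rinse pedal, a dark steel flap 95 x 62 mm with a black rubber tread on the robot-side end, hinged along y at its far end (hinge 24 mm above the table, 45 mm beyond the station's origin in +x). 0 = up (the free end slopes up towards the robot), 0.30 rad = fully down on its stop; a spring (about 4 N at first, 11 N at the stop, at the tread) brings it back up
- tread (a point): the place to press: on top of the pedal's rubber tread, 75 mm from the hinge, 56 mm above the table when the pedal is up; it sinks 22 mm to the stop
- peg_box: the open blue box for clothes pegs, fixed, outside 140 (x) x 140 (y) x 50 mm high, wall and floor 5 mm; origin at the centre of its underside, z up
- marker_tray: the open white tray for laundry markers, fixed, outside 150 (x) x 130 (y) x 40 mm high, wall and floor 5 mm; origin at the centre of its underside, z up
- whisk: flat steel whisk (a kitchen utensil), 140 mm long, lying flat: handle 85 x 15 x 14 mm thick from x -70 to +15 mm, flat wire head 46 mm wide beyond it; origin on its underside, on the handle near the balance point, x from handle to head, z up. May be absent
- spoon: wooden spoon (a kitchen utensil), 140 mm long: handle 95 x 13 x 12 mm thick from x -70 to +25 mm, round bowl 42 mm wide and 14 mm high at +49 mm; origin on its underside under the handle, x from handle to bowl, z up. May be absent
- spatula: red plastic spatula (a kitchen utensil), 140 mm long: handle 90 x 15 x 13 mm thick from x -70 to +20 mm, flat blade 38 mm wide beyond it; origin on its underside under the handle, x from handle to blade, z up. May be absent
- marker_1: laundry marker pen with a black cap and white square barrel, 111 mm long, 17 mm wide and thick; origin at the centre of its underside (the pen's middle), x along the pen to the cap, z up
- marker_2: laundry marker pen with a red cap, else like marker_1.
- peg_1: green plastic clothes peg with a steel coil, 74 mm long, 16 mm wide in the middle (20 mm at its ends) and 12 mm thick, lying on its side; origin at the centre of its underside, x along the peg, z up. May be absent
- peg_2: orange plastic clothes peg with a steel coil, 74 mm long, 16 mm wide in the middle (20 mm at its ends) and 12 mm thick, lying on its side; origin at the centre of its underside, x along the peg, z up. May be absent
- peg_3: yellow plastic clothes peg with a steel coil, 74 mm long, 16 mm wide in the middle (20 mm at its ends) and 12 mm thick, lying on its side; origin at the centre of its underside, x along the peg, z up. May be absent
- bluing_jar: small squat blue jar with a white cap, 44 mm across, 55 mm high, standing on the robot's side of the things to sort; not to be sorted; origin at the centre of its underside
- pumice: grey pumice stone 50 x 40 x 28 mm, lying on the robot's side of the things to sort; not to be sorted; origin at the centre of its underside

How it is judged:
By the outcome, as a careful person would: the job done as asked, in the order asked, and still so for the second after the job is handed in, with the robot touching nothing.
Of whisk, spoon, spatula only 2 to 3 are there at a start; the rules pass over those that are not, and their reading is None.
Of peg_1, peg_2, peg_3 only 2 to 3 are there at a start; the rules pass over those that are not, and their reading is None.
At some moment in a run one of whisk, spoon, spatula, peg_1, peg_2, peg_3, marker_1, marker_2 may be knocked a few centimetres aside while the robot is not near it.
Once in a run the grip may slacken for a moment while it holds something.
It also fails if it takes over 210 s, if anything falls off the work surface, if the arm or the gripper's body presses on something with over 40 N, if the wrist force passes 120 N, or if a joint passes its speed limit or range.

### The arm

A 6-joint arm with a two-finger parallel gripper is mounted at the origin on the work surface. World frame = base frame: x ahead of the robot, y to its left, z up, the work surface at z = 0. Lengths are in m, angles in degrees, forces in N, time in s.
With the tool pointing down it reaches from about 0.375 to 0.9 m from the base axis. Payload 3.1 kg.
Tool frame: the origin (TCP) lies between the finger pads; the fingertips stand 11 mm ahead of it and the grasp point (between the pads) lies 8 mm behind it; z points along the fingers, y is the line along which they close (so a half turn about z gives the same grasp; the last joint's range is limited). The gripper opens to 87 mm and grips with 3 to 60 N. Pads are 19 mm wide; open, the fingers measure 117 mm over their backs; the gripper's body (75 mm by 190 mm) begins 51 mm behind the grasp point.
Start: joints at [-81.79, 30.224, 82.088, -0, 67.689, -10.227], TCP at [0.198, -0.593, 0.234] pointing down, gripper open.
Joint ranges: [-176.69, 176.69], [-43.24, 126.21], [12.49, 139.97], [-82, 262], [0, 151.66], [-163.58, 163.58]. Speed limits (degrees/s): [159.86, 159.86, 180, 180, 180, 180].

### API

Orientations are given as a 3x3 rotation matrix whose columns are the frame's x, y, z axes.
In Python, from rig import bot, viewer, workorder, models gives the robot as it stands.
- The arm moves only by the shell command python3 -m jog 'ROWS'. ROWS is JSON, a list of rows, each a list of 7 numbers: the opening, from 0 (shut) to 1 (fully open), then the shift along the tool's x, y, z in m, then the turn, a rotation vector about the tool's x, y, z in degrees. In form: [[claw, x, y, z, ax, ay, az], ...]. A call has 1 to 20 rows; each row is the pose to reach, as a shift and turn from the pose commanded when the call began, along the tool's axes at that moment; what a row does not reach only later rows make up. A row lasts 1/8 s, in which the tool goes at most 62.5 mm and 10.7 degrees, less where a joint would pass 70% of its speed; a pose out of reach is approached as far as the arm can. A call with a gripper value outside its range is refused whole. The fingers move at their own pace and stop on an object; the grip force is fixed at half the most. Time passes only in rows, so rows that repeat a pose let the fingers close. It gives the time, the measured TCP pose, the force, the opening and the grip force at its end, in the units of the state.
- bot.read_state(): the state, without advancing time (a new reading comes with each control period).
- viewer.capture(name): name is "scene" or "top" or "wrist"; returns (picture, depth): 480x640x3 uint8, blue, green, red; 480x640 float32, m along the optical axis (not along the pixel's ray), 0 where there is no reading.
- viewer.camera_info(name): a dict with "fx", "fy", "cx", "cy" (pixels), "world_to_cam" (4x4, takes a point from world to camera coordinates). Camera axes: x right, y down, z forward; pixel columns grow to the right and rows downward; lengths in m; the calibration is good to about 2 mm. A picture is of the moment at which its call begins: read the wrist's pose just before it. camera_info takes no time and is no camera call; for the wrist camera it gives the pose at the moment of the call.
- workorder.hand_in(): hands the job in; it is judged then, once.
Trained networks look in the newest picture that a camera, given by its name, has taken for a name from the list of things; names that differ only in an ending like _2 or _b are one class to them, and where a whole thing is asked for, a point or a joint stands for the part that bears it (a point fixed in the world has none). Each returns a list of dicts, best first, with "p" (0 to 1); they miss things now and then, are a little off and sometimes report something else, mostly with a low value. They report only what shows in the picture. A call takes as long as a camera call.
- models.outline_of(camera, thing): "mask" (480x640 bool, what is visible of it).
- models.tip_of(camera, thing): "xyz" ([x, y, z] in m, in world coordinates, good to about 4 mm: a listed point, or the origin of a listed thing).
The state is a dict: "time_s": time; "joint_positions": joint angles; "qvel": joint speeds; "tau": joint torques, N m; "position": TCP position; "tcp_rot": TCP orientation; "force": force on the tool from outside, world axes, zero at the start; "moment": the same for the moment, N m; "opening": opening from 0.0 (shut) to 1.0 (fully open); "grasp_force": force on a finger pad.
Only numpy, scipy, OpenCV 4.12 (cv2) and the standard library are available. Lean on these libraries where they do the work, as an engineer would, in place of code of your own. Each camera call takes 0.05 s, during which the arm holds its last target. There are 200 camera calls.

## Working session

There is one attempt and no reset: what is moved stays moved. The work goes in short steps, Python scripts to look and compute and a shell command to move; the robot and the scene stay as the last step left them, time stands still between calls to the robot, and variables do not carry over. Pictures are saved under pics/ and viewed, at most 14 in all, crops included, and the job is handed in when it is done.

```bash
ls; mkdir -p pics
cat > h.py <<'E'
import numpy as np, cv2, json
from rig import bot, viewer, workorder, models
def pts(cam, mask=None, dep=None):
    ci=viewer.camera_info(cam); v,u=np.nonzero(mask & (dep>0)); d=dep[v,u]
    pc=np.stack([(u-ci['cx'])/ci['fx']*d,(v-ci['cy'])/ci['fy']*d,d,np.ones_like(d)])
    return (np.linalg.inv(ci['world_to_cam'])@pc)[:3].T
E
python3 - <<'E'
from h import *
for c in ("top","scene"):
    im,d=viewer.capture(c); cv2.imwrite(f"pics/{c}0.png",im)
    for n in "basin_floor tread peg_box marker_tray station whisk spoon spatula marker_1 peg_1 bluing_jar pumice".split():
        for r in models.tip_of(c,n)[:5]:
            print(c,n,round(r['p'],2),np.round(r['xyz'],3))
s=bot.read_state();print(s['time_s'],s['position'],np.round(s['tcp_rot'],3))
E
```

```text
pics
top basin_floor 0.73 [ 0.456 -0.059  0.002]
top basin_floor 0.56 [0.643 0.057 0.01 ]
top tread 0.77 [ 0.623 -0.106  0.055]
top peg_box 0.59 [ 0.601 -0.348  0.   ]
top marker_tray 0.74 [ 0.574  0.33  -0.   ]
top station 0.62 [0.642 0.014 0.002]
top whisk 0.66 [ 0.459 -0.057 -0.   ]
top spatula 0.59 [ 0.444  0.168 -0.003]
top marker_1 0.91 [0.412 0.366 0.002]
top marker_1 0.8 [ 0.393 -0.368  0.001]
top marker_1 0.69 [0.297 0.29  0.002]
top peg_1 0.68 [ 0.426 -0.262 -0.   ]
top peg_1 0.57 [ 0.449  0.055 -0.   ]
top bluing_jar 0.89 [ 0.301 -0.292 -0.003]
top pumice 0.67 [0.296 0.289 0.001]
top pumice 0.58 [ 0.624 -0.102  0.056]
scene basin_floor 0.63 [0.638 0.056 0.008]
scene tread 0.64 [ 0.624 -0.107  0.058]
scene peg_box 0.58 [ 0.601 -0.348  0.002]
scene marker_tray 0.85 [0.575 0.331 0.001]
scene station 0.82 [0.641 0.011 0.002]
scene spatula 0.76 [ 0.448  0.167 -0.   ]
scene marker_1 0.69 [ 0.388 -0.368 -0.003]
scene marker_1 0.56 [ 0.414  0.364 -0.   ]
scene peg_1 0.61 [ 0.424 -0.264  0.002]
scene peg_1 0.49 [0.444 0.052 0.001]
scene bluing_jar 0.56 [ 0.444  0.053 -0.   ]
scene pumice 0.7 [0.298 0.29  0.002]
1.3 [ 0.19769904 -0.59288902  0.23355144] [[ 0.949  0.316 -0.   ]
 [ 0.316 -0.949 -0.   ]
 [-0.     0.    -1.   ]]
```

View pics/top0.png

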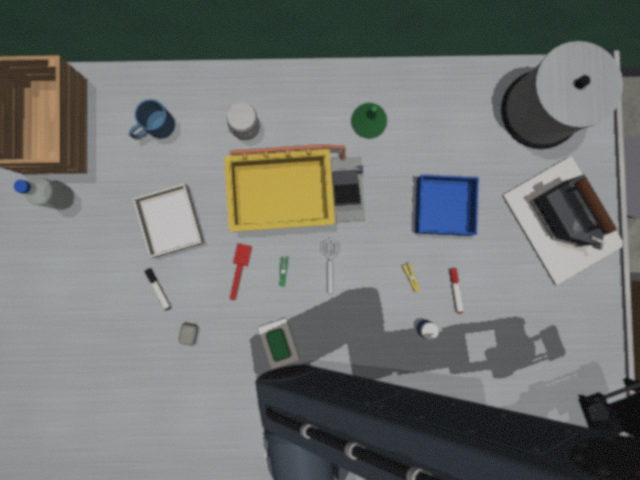

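```bash
cat >> h.py <<'E'
def axis(cam, name, dep, near=None):
    "centroid and long-axis yaw (deg) of visible top points, per detection"
    out=[]
    for r in models.outline_of(cam,name)[:5]:
        P=pts(cam,r['mask'],dep)
        if len(P)<20: continue
        P=P[P[:,2]>0.004]
        if len(P)<20: continue
        (cx,cy),(w,h),a=cv2.minAreaRect((P[:,:2]*1000).astype(np.float32))
        q=P[:,:2]-P[:,:2].mean(0); _,_,V=np.linalg.svd(q,full_matrices=False)
        out.append((round(r['p'],2),[round(cx),round(cy)],[round(w),round(h)],round(a),'pca',round(float(np.degrees(np.arctan2(V[0,1],V[0,0])))),'mean',np.round(P.mean(0),3)))
    return out
E
python3 - <<'E'
from h import *
im,d=viewer.capture("top")
for n in "whisk spatula spoon marker_1 peg_1 pumice bluing_jar marker_tray peg_box tread".split():
    for o in axis("top",n,d): print(n,*o)
E
```

```text
whisk 0.59 [458, -60] [42, 136] 89 pca 177 mean [ 0.466 -0.061  0.012]
spatula 0.7 [447, 167] [38, 140] 76 pca 167 mean [0.462 0.163 0.011]
spatula 0.42 [461, -56] [42, 135] 86 pca 179 mean [ 0.467 -0.06   0.012]
marker_1 0.71 [390, -371] [113, 21] 8 pca -172 mean [ 0.391 -0.368  0.016]
marker_1 0.62 [410, 365] [110, 17] 27 pca -153 mean [0.412 0.364 0.016]
peg_1 0.69 [447, 55] [18, 71] 86 pca 174 mean [0.447 0.057 0.013]
peg_1 0.46 [422, -261] [65, 15] 24 pca -160 mean [ 0.42  -0.262  0.013]
pumice 0.74 [300, 288] [38, 49] 79 pca 171 mean [0.3   0.286 0.027]
pumice 0.38 [580, 333] [159, 131] 15 pca -162 mean [0.578 0.337 0.015]
bluing_jar 0.52 [301, -288] [41, 42] 4 pca 66 mean [ 0.302 -0.285  0.047]
marker_tray 0.81 [578, 339] [159, 144] 15 pca -163 mean [0.578 0.337 0.015]
peg_box 0.94 [605, -346] [144, 152] 85 pca -94 mean [ 0.602 -0.35   0.018]
tread 0.68 [649, -103] [92, 65] 4 pca -178 mean [ 0.647 -0.1    0.046]
```

The top view shows the red-cap marker (456,290), yellow peg (411,277), whisk (330,265), green peg (283,271), spatula (239,272) and black marker (157,288). The spoon and peg_2 are absent. The blue box is at (446,205), the basin at (280,190) and the tilted white tray at (168,220).

```bash
cat >> h.py <<'E'
def go(*targets):
    "targets (x,y,z m, tool-x yaw deg), tool down: print shift and turn from the present pose"
    s=bot.read_state(); R=np.array(s['tcp_rot']); p=np.array(s['position'])
    print('now t',round(s['time_s'],2),np.round(p,4),'open',round(s['opening'],3),'grip',np.round(s['grasp_force'],1),'yaw',round(float(np.degrees(np.arctan2(R[1,0],R[0,0]))),1))
    for x,y,z,a in targets:
        a=np.radians(a); T=np.array([[np.cos(a),np.sin(a),0],[np.sin(a),-np.cos(a),0],[0,0,-1]])
        print((x,y,z),np.round(R.T@(np.array([x,y,z])-p),3),np.round(np.degrees(cv2.Rodrigues(R.T@T)[0].ravel()),1))
E
python3 - <<'E'
from h import *
go((.39,-.369,.12,8),(.39,-.369,.014,8))
im,d=viewer.capture("top")
P=pts("top",((im[...,1]>150)&(im[...,0]<110)&(im[...,2]>150)),d); P=P[(P[:,2]>.055)&(P[:,0]>.5)&(abs(P[:,1])<.25)]
print('basin rim',cv2.minAreaRect((P[:,:2]*1000).astype(np.float32)))
for n in ("marker_tray","peg_box"):
    P=pts("top",models.outline_of("top",n)[0]['mask'],d); P=P[P[:,2]>.03]; print(n,len(P),cv2.minAreaRect((P[:,:2]*1000).astype(np.float32)))
E
```

```text
now t 1.85 [ 0.1977 -0.5929  0.2335] open 1.0 grip 0.0 yaw 18.4
(0.39, -0.369, 0.12) [ 0.253 -0.152  0.114] [-0.  -0.  10.4]
(0.39, -0.369, 0.014) [ 0.253 -0.152  0.22 ] [-0.  -0.  10.4]
basin rim ((638.114013671875, 58.50166320800781), (178.07057189941406, 248.22705078125), 2.58992600440979)
marker_tray 648 ((575.675048828125, 332.3868713378906), (150.6405792236328, 131.2955780029297), 15.219317436218262)
peg_box 0 ((0.0, 0.0), (0.0, 0.0), 0.0)
```

```bash
python3 -m jog '[[1,0.253,-0.152,0.114,0,0,10.4],[1,0.253,-0.152,0.114,0,0,10.4],[1,0.253,-0.152,0.114,0,0,10.4],[1,0.253,-0.152,0.114,0,0,10.4],[1,0.253,-0.152,0.114,0,0,10.4],[1,0.253,-0.152,0.114,0,0,10.4],[1,0.253,-0.152,0.16,0,0,10.4],[1,0.253,-0.152,0.19,0,0,10.4],[1,0.253,-0.152,0.21,0,0,10.4],[1,0.253,-0.152,0.22,0,0,10.4],[1,0.253,-0.152,0.22,0,0,10.4],[0,0.253,-0.152,0.22,0,0,10.4],[0,0.253,-0.152,0.22,0,0,10.4],[0,0.253,-0.152,0.22,0,0,10.4],[0,0.253,-0.152,0.22,0,0,10.4],[0,0.253,-0.152,0.22,0,0,10.4],[0,0.253,-0.152,0.18,0,0,10.4],[0,0.253,-0.152,0.13,0,0,10.4],[0,0.253,-0.152,0.084,0,0,10.4],[0,0.253,-0.152,0.084,0,0,10.4]]'
python3 -c "
from h import *
go((.575,.331,.15,15),(.575,.331,.045,15),(.575,.301,.045,15),(.575,.361,.045,15))"
```

```text
time_s: 4.5
position: [0.3912, -0.3707, 0.1531]
tcp_rot: [[0.99, 0.14, 0.005], [0.14, -0.99, -0.007], [0.004, 0.008, -1.0]]
force: [0.7, -0.7, 0.4]
opening: 0.064
grasp_force: 0.0
now t 4.5 [ 0.3912 -0.3707  0.1531] open 0.064 grip 0.0 yaw 8.1
(0.575, 0.331, 0.15) [ 0.28  -0.669 -0.001] [ 0.4 -0.2 -6.9]
(0.575, 0.331, 0.045) [ 0.28  -0.67   0.104] [ 0.4 -0.2 -6.9]
(0.575, 0.301, 0.045) [ 0.276 -0.64   0.104] [ 0.4 -0.2 -6.9]
(0.575, 0.361, 0.045) [ 0.284 -0.7    0.104] [ 0.4 -0.2 -6.9]
```

Nothing is gripped, so I'll look.

Run:
```python
from h import *
im,d=viewer.capture("wrist"); s,ds=viewer.capture("scene")
cv2.imwrite("pics/w1.png",np.hstack([cv2.resize(im,(400,300)),cv2.resize(s,(400,300))]))
for c,dd in (("wrist",d),("scene",ds)):
    for o in axis(c,"marker_2",dd): print(c,*o)
go((.39,-.369,.014,8))
```

```text
wrist 0.71 [388, -367] [112, 16] 8 pca -172 mean [ 0.394 -0.367  0.012]
scene 0.69 [392, -372] [114, 18] 7 pca 8 mean [ 0.397 -0.373  0.015]
scene 0.67 [633, -96] [117, 80] 2 pca 5 mean [ 0.648 -0.107  0.045]
scene 0.62 [410, 361] [112, 21] 25 pca 26 mean [0.413 0.36  0.012]
scene 0.37 [425, -261] [75, 21] 20 pca 23 mean [ 0.429 -0.262  0.011]
now t 4.7 [ 0.3889 -0.3677  0.1483] open 0.008 grip 0.0 yaw 8.0
(0.39, -0.369, 0.014) [0.001 0.002 0.134] [-0.2  0.1  0. ]
```

View pics/w1.png

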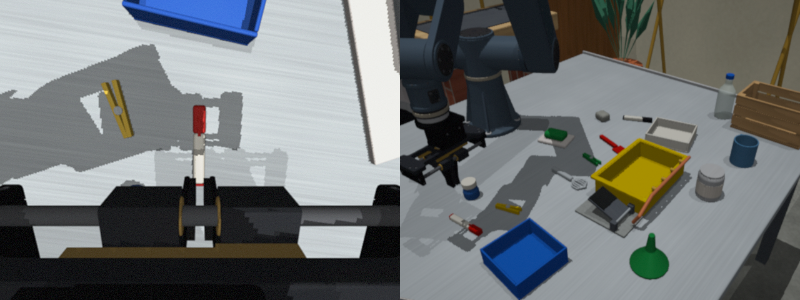

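The marker hasn't moved. The fingers close slowly (about 1 s), so I lifted too early. I'll retry with a longer wait.

```bash
python3 -m jog '[[0.6,0.001,0.001,0,0,0,0],[0.6,0.001,0.001,0,0,0,0],[0.6,0.001,0.001,0,0,0,0],[0.6,0.001,0.001,0.05,0,0,0],[0.6,0.001,0.001,0.09,0,0,0],[0.6,0.001,0.001,0.12,0,0,0],[0.6,0.001,0.001,0.134,0,0,0],[0.6,0.001,0.001,0.134,0,0,0],[0,0.001,0.001,0.134,0,0,0],[0,0.001,0.001,0.134,0,0,0],[0,0.001,0.001,0.134,0,0,0],[0,0.001,0.001,0.134,0,0,0],[0,0.001,0.001,0.134,0,0,0],[0,0.001,0.001,0.134,0,0,0],[0,0.001,0.001,0.134,0,0,0],[0,0.001,0.001,0.134,0,0,0],[0,0.001,0.001,0.1,0,0,0],[0,0.001,0.001,0.05,0,0,0],[0,0.001,0.001,0,0,0,0],[0,0.001,0.001,0,0,0,0]]'
python3 -c "
from h import *
go((.575,.331,.15,15),(.575,.331,.045,15),(.565,.361,.15,15),(.565,.361,.045,15))"
```

```text
time_s: 7.2
position: [0.3923, -0.3716, 0.1529]
tcp_rot: [[0.99, 0.14, 0.005], [0.14, -0.99, -0.007], [0.004, 0.007, -1.0]]
force: [-0.4, -1.0, -0.7]
opening: 0.178
grasp_force: 30.0
now t 7.2 [ 0.3923 -0.3716  0.1529] open 0.178 grip 30.0 yaw 8.0
(0.575, 0.331, 0.15) [ 0.279 -0.67  -0.001] [ 0.4 -0.2 -7. ]
(0.575, 0.331, 0.045) [ 0.279 -0.671  0.104] [ 0.4 -0.2 -7. ]
(0.565, 0.361, 0.15) [ 0.274 -0.701 -0.001] [ 0.4 -0.2 -7. ]
(0.565, 0.361, 0.045) [ 0.273 -0.702  0.104] [ 0.4 -0.2 -7. ]
```

```bash
python3 -m jog '[[0,0.06,-0.06,0,0,0,0],[0,0.12,-0.12,0,0,0,-2],[0,0.15,-0.18,0,0,0,-4],[0,0.18,-0.24,0,0,0,-6],[0,0.21,-0.29,0,0,0,-7],[0,0.23,-0.34,0,0,0,-7],[0,0.25,-0.39,0,0,0,-7],[0,0.26,-0.44,0,0,0,-7],[0,0.27,-0.49,0,0,0,-7],[0,0.275,-0.54,0,0,0,-7],[0,0.275,-0.59,0,0,0,-7],[0,0.275,-0.64,0,0,0,-7],[0,0.275,-0.68,0,0,0,-7],[0,0.275,-0.694,0,0,0,-7],[0,0.275,-0.694,0,0,0,-7],[0,0.275,-0.694,0,0,0,-7]]'
python3 -c "
from h import *
go((.5685,.355,.15,15),(.5685,.355,.04,15))"
```

```text
time_s: 9.2
position: [0.5661, 0.3544, 0.1488]
tcp_rot: [[0.966, 0.258, -0.001], [0.258, -0.966, -0.001], [-0.002, 0.001, -1.0]]
force: [0.1, -0.3, -0.5]
opening: 0.181
grasp_force: 30.0
now t 9.2 [0.5661 0.3544 0.1488] open 0.181 grip 30.0 yaw 15.0
(0.5685, 0.355, 0.15) [ 0.002  0.    -0.001] [ 0.1  0.1 -0. ]
(0.5685, 0.355, 0.04) [ 0.003 -0.     0.109] [ 0.1  0.1 -0. ]
```

```bash
python3 -m jog '[[0,0,0,0.05,0,0,0],[0,0,0,0.09,0,0,0],[0,0,0,0.11,0,0,0],[0,0,0,0.119,0,0,0],[0,0,0,0.119,0,0,0],[0.4,0,0,0.119,0,0,0],[0.5,0,0,0.119,0,0,0],[0.5,0,0,0.119,0,0,0],[0.5,0,0,0.119,0,0,0],[0.5,0,0,0.1,0,0,0],[0.5,0,0,0.05,0,0,0],[0.5,0,0,0,0,0,0],[0.5,0,0,0,0,0,0]]'
python3 -c "
from h import *
im,d=viewer.capture('wrist'); cv2.imwrite('pics/w2.png',im)
for o in axis('wrist','marker_1',d): print(*o)
im,d=viewer.capture('top')
for o in axis('top','marker_1',d): print(*o)
go((.411,.364,.1,26),(.411,.364,.014,26))"
```

```text
time_s: 10.82
position: [0.5696, 0.3578, 0.1564]
tcp_rot: [[0.966, 0.26, 0.012], [0.26, -0.966, 0.005], [0.013, -0.002, -1.0]]
force: [0.2, -0.6, -0.5]
opening: 0.503
grasp_force: 0.0
0.97 [415, 366] [41, 15] 26 pca -158 mean [0.416 0.364 0.012]
0.61 [562, 354] [112, 16] 15 pca -165 mean [0.567 0.355 0.016]
0.77 [410, 365] [111, 18] 27 pca -153 mean [0.411 0.364 0.016]
0.45 [541, 349] [53, 14] 14 pca -167 mean [0.541 0.348 0.021]
now t 11.03 [0.5649 0.3557 0.1486] open 0.505 grip 0.0 yaw 15.0
(0.411, 0.364, 0.1) [-0.146 -0.048  0.049] [  0.    0.2 -11. ]
(0.411, 0.364, 0.014) [-0.146 -0.048  0.135] [  0.    0.2 -11. ]
```

```bash
python3 -m jog '[[0.5,-0.06,-0.02,0,0,0,-5],[0.5,-0.12,-0.04,0.02,0,0,-11],[0.5,-0.146,-0.048,0.05,0,0,-11],[0.5,-0.146,-0.048,0.08,0,0,-11],[0.5,-0.146,-0.048,0.11,0,0,-11],[0.5,-0.146,-0.048,0.13,0,0,-11],[0.5,-0.146,-0.048,0.135,0,0,-11],[0.5,-0.146,-0.048,0.135,0,0,-11],[0,-0.146,-0.048,0.135,0,0,-11],[0,-0.146,-0.048,0.135,0,0,-11],[0,-0.146,-0.048,0.135,0,0,-11],[0,-0.146,-0.048,0.135,0,0,-11],[0,-0.146,-0.048,0.135,0,0,-11],[0,-0.146,-0.048,0.135,0,0,-11],[0,-0.146,-0.048,0.135,0,0,-11],[0,-0.146,-0.048,0.135,0,0,-11],[0,-0.146,-0.048,0.1,0,0,-11],[0,-0.146,-0.048,0.05,0,0,-11],[0,-0.146,-0.048,0.0,0,0,-11],[0,-0.146,-0.048,0.0,0,0,-11]]'
python3 -c "
from h import *
go((.5815,.307,.15,15),(.5815,.307,.03,15))"
```

```text
time_s: 13.52
position: [0.4149, 0.3661, 0.1531]
tcp_rot: [[0.898, 0.439, 0.008], [0.439, -0.898, 0.004], [0.009, -0.001, -1.0]]
force: [0.3, -0.4, -0.7]
opening: 0.18
grasp_force: 30.0
now t 13.53 [0.4149 0.3661 0.1531] open 0.18 grip 30.0 yaw 26.0
(0.5815, 0.307, 0.15) [0.124 0.126 0.004] [-0.1 -0.5 11. ]
(0.5815, 0.307, 0.03) [0.123 0.126 0.124] [-0.1 -0.5 11. ]
```

```bash
python3 -m jog '[[0,0.04,0.05,0,0,0,5],[0,0.08,0.09,0,0,0,11],[0,0.126,0.126,0,0,0,11],[0,0.126,0.126,0,0,0,11],[0,0.126,0.126,0.04,0,0,11],[0,0.126,0.126,0.08,0,0,11],[0,0.126,0.126,0.11,0,0,11],[0,0.126,0.126,0.119,0,0,11],[0,0.126,0.126,0.119,0,0,11],[0.38,0.126,0.126,0.119,0,0,11],[0.38,0.126,0.126,0.119,0,0,11],[0.38,0.126,0.126,0.119,0,0,11],[0.38,0.126,0.126,0.119,0,0,11],[0.38,0.126,0.126,0.1,0,0,11],[0.38,0.126,0.126,0.05,0,0,11],[0.38,0.126,0.126,0,0,0,11],[0.38,0.126,0.126,0,0,0,11]]'
python3 -c "
from h import *
im,d=viewer.capture('top')
for n in ('marker_1','spatula','whisk','peg_1'):
  for o in axis('top',n,d): print(n,*o)
go((.447,.167,.15,-13),(.447,.167,.014,-13))"
```

```text
time_s: 15.65
position: [0.5831, 0.3084, 0.1541]
tcp_rot: [[0.965, 0.26, 0.008], [0.26, -0.966, 0.003], [0.009, -0.001, -1.0]]
force: [1.0, 0.1, -0.0]
opening: 0.385
grasp_force: 0.0
marker_1 0.55 [579, 277] [108, 68] 8 pca -165 mean [0.562 0.294 0.023]
marker_1 0.49 [547, 320] [56, 17] 15 pca -165 mean [0.548 0.319 0.021]
spatula 0.62 [448, 167] [38, 140] 77 pca 167 mean [0.462 0.164 0.011]
spatula 0.5 [648, -104] [92, 66] 3 pca -179 mean [ 0.646 -0.101  0.047]
whisk 0.6 [458, -59] [42, 136] 88 pca 176 mean [ 0.464 -0.061  0.013]
peg_1 0.67 [446, 55] [20, 70] 85 pca 172 mean [0.446 0.056 0.013]
peg_1 0.5 [425, -259] [73, 20] 21 pca -158 mean [ 0.427 -0.259  0.012]
now t 15.9 [0.5793 0.3064 0.1474] open 0.381 grip 0.0 yaw 15.1
(0.447, 0.167, 0.15) [-0.164  0.1   -0.002] [ 0.1  0.3 28.1]
(0.447, 0.167, 0.014) [-0.163  0.1    0.134] [ 0.1  0.3 28.1]
```

```bash
python3 -m jog '[[0.5,-0.05,0.03,0,0,0,10],[0.5,-0.1,0.06,0,0,0,20],[0.5,-0.15,0.09,0.0,0,0,28],[0.5,-0.164,0.1,0.04,0,0,28],[0.5,-0.164,0.1,0.08,0,0,28],[0.5,-0.164,0.1,0.11,0,0,28],[0.5,-0.164,0.1,0.13,0,0,28],[0.5,-0.164,0.1,0.134,0,0,28],[0.5,-0.164,0.1,0.134,0,0,28],[0,-0.164,0.1,0.134,0,0,28],[0,-0.164,0.1,0.134,0,0,28],[0,-0.164,0.1,0.134,0,0,28],[0,-0.164,0.1,0.134,0,0,28],[0,-0.164,0.1,0.134,0,0,28],[0,-0.164,0.1,0.134,0,0,28],[0,-0.164,0.1,0.134,0,0,28],[0,-0.164,0.1,0.1,0,0,28],[0,-0.164,0.1,0.05,0,0,28],[0,-0.164,0.1,-0.02,0,0,28],[0,-0.164,0.1,-0.02,0,0,28]]'
python3 -c "
from h import *
go((.675,.06,.17,92),(.675,.06,.17,-88),(.675,.06,.05,92))"
```

```text
time_s: 18.4
position: [0.4512, 0.168, 0.1732]
tcp_rot: [[0.975, -0.224, 0.009], [-0.224, -0.975, 0.001], [0.008, -0.003, -1.0]]
force: [0.3, 0.4, -1.4]
opening: 0.169
grasp_force: 30.0
now t 18.4 [0.4512 0.168  0.1732] open 0.169 grip 30.0 yaw -13.0
(0.675, 0.06, 0.17) [0.242 0.055 0.005] [   0.3   -0.5 -104.9]
(0.675, 0.06, 0.17) [0.242 0.055 0.005] [-0.5 -0.3 75. ]
(0.675, 0.06, 0.05) [0.241 0.055 0.125] [   0.3   -0.5 -104.9]
```

```bash
python3 -m jog '[[0,0.03,0.006,0,0,0,-10],[0,0.06,0.012,0,0,0,-20],[0,0.09,0.02,0,0,0,-30],[0,0.12,0.025,0,0,0,-40],[0,0.14,0.03,0,0,0,-50],[0,0.16,0.035,0,0,0,-60],[0,0.18,0.04,0,0,0,-70],[0,0.2,0.045,0,0,0,-80],[0,0.22,0.05,0,0,0,-90],[0,0.238,0.055,0,0,0,-100],[0,0.238,0.055,0,0,0,-105],[0,0.238,0.055,0,0,0,-105],[0,0.238,0.055,0.05,0,0,-105],[0,0.238,0.055,0.09,0,0,-105],[0,0.238,0.055,0.09,0,0,-105],[0,0.238,0.055,0.09,0,0,-105]]'
python3 -c "
from h import *
go((.668,.06,.05,92),(.668,.06,.045,92))
im,d=viewer.capture('wrist'); cv2.imwrite('pics/w3.png',im)"
```

```text
time_s: 20.4
position: [0.6689, 0.0607, 0.0803]
tcp_rot: [[-0.035, 0.999, 0.001], [0.999, 0.035, -0.0], [-0.0, 0.001, -1.0]]
force: [0.3, -0.6, -0.9]
opening: 0.163
grasp_force: 30.0
now t 20.4 [0.6689 0.0607 0.0803] open 0.163 grip 30.0 yaw 92.0
(0.668, 0.06, 0.05) [-0.001 -0.001  0.03 ] [0.1 0.  0. ]
(0.668, 0.06, 0.045) [-0.001 -0.001  0.035] [0.1 0.  0. ]
```

View pics/w3.png

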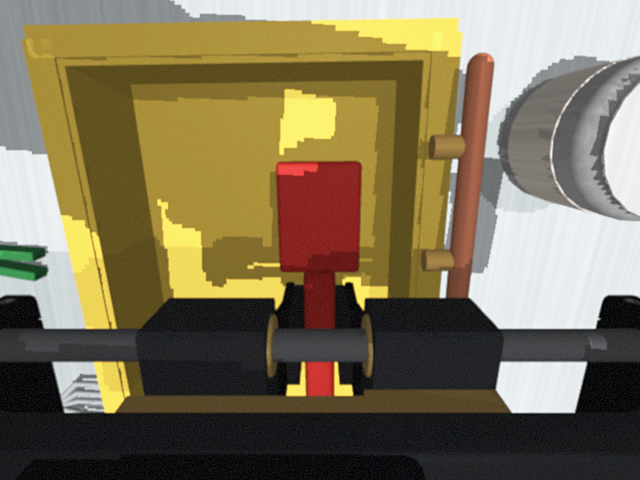

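The wrist view shows the spatula held straight between the basin walls, its blade at (320,215).

```bash
python3 -m jog '[[0,0,0,0.025,0,0,0],[0,0,0,0.034,0,0,0],[0,0,0,0.034,0,0,0],[0.38,0,0,0.034,0,0,0],[0.38,0,0,0.034,0,0,0],[0.38,0,0,0.034,0,0,0],[0.38,0,0,0.034,0,0,0],[0.38,0,0,0,0,0,0],[0.38,0,0,-0.05,0,0,0],[0.38,0,0,-0.08,0,0,0],[0.38,0,0,-0.08,0,0,0]]'
python3 -c "
from h import *
im,d=viewer.capture('top')
for n in ('spatula','whisk'):
  for o in axis('top',n,d): print(n,*o)
  print([(round(r['p'],2),np.round(r['xyz'],3)) for r in models.tip_of('top',n)])
go((.459,-.059,.16,-3),(.459,-.059,.014,-3))"
```

```text
time_s: 21.82
position: [0.6703, 0.0605, 0.1628]
tcp_rot: [[-0.036, 0.999, 0.007], [0.999, 0.036, -0.0], [-0.001, 0.007, -1.0]]
force: [0.2, 0.4, -0.6]
opening: 0.38
grasp_force: 0.0
[]
whisk 0.74 [460, -56] [37, 133] 82 pca 177 mean [ 0.462 -0.061  0.013]
[(0.84, array([ 0.458, -0.062,  0.001]))]
now t 22.07 [0.667  0.0606 0.1575] open 0.38 grip 0.0 yaw 92.0
(0.459, -0.059, 0.16) [-0.112 -0.212 -0.002] [-0.2  0.2 95. ]
(0.459, -0.059, 0.014) [-0.112 -0.212  0.144] [-0.2  0.2 95. ]
```

```bash
python3 -m jog '[[0.5,-0.02,-0.03,0,0,0,10],[0.5,-0.04,-0.06,0,0,0,20],[0.5,-0.06,-0.09,0,0,0,30],[0.5,-0.07,-0.12,0,0,0,40],[0.5,-0.08,-0.14,0,0,0,50],[0.5,-0.09,-0.16,0,0,0,60],[0.5,-0.1,-0.18,0,0,0,70],[0.5,-0.11,-0.2,0,0,0,80],[0.5,-0.113,-0.215,0,0,0,90],[0.5,-0.113,-0.215,0,0,0,95],[0.5,-0.113,-0.215,0,0,0,95],[0.5,-0.113,-0.215,0.05,0,0,95],[0.5,-0.113,-0.215,0.1,0,0,95],[0.5,-0.113,-0.215,0.135,0,0,95],[0.5,-0.113,-0.215,0.144,0,0,95],[0.5,-0.113,-0.215,0.144,0,0,95]]' && python3 -m jog '[[0,0,0,0,0,0,0],[0,0,0,0,0,0,0],[0,0,0,0,0,0,0],[0,0,0,0,0,0,0],[0,0,0,0,0,0,0],[0,0,0,0,0,0,0],[0,0,0,0,0,0,0],[0,0,0,-0.03,0,0,0],[0,0,0,-0.08,0,0,0],[0,0,0,-0.13,0,0,0],[0,0,0,-0.16,0,0,0],[0,0,0,-0.16,0,0,0]]'
python3 -c "
from h import *
go((.612,.055,.17,92),(.612,.055,.045,92))"
```

```text
time_s: 24.08
position: [0.4574, -0.0599, 0.0153]
tcp_rot: [[0.999, -0.051, -0.001], [-0.051, -0.999, 0.0], [-0.001, -0.0, -1.0]]
force: [-0.6, 0.2, 0.1]
opening: 0.498
grasp_force: 0.0
time_s: 25.58
position: [0.4587, -0.0604, 0.1776]
tcp_rot: [[0.999, -0.052, 0.005], [-0.051, -0.999, -0.002], [0.005, 0.002, -1.0]]
force: [-1.2, 1.5, -1.5]
opening: 0.167
grasp_force: 29.8
now t 25.57 [ 0.4587 -0.0604  0.1776] open 0.167 grip 29.8 yaw -3.0
(0.612, 0.055, 0.17) [ 0.147 -0.123  0.008] [  0.3  -0.2 -95. ]
(0.612, 0.055, 0.045) [ 0.146 -0.123  0.133] [  0.3  -0.2 -95. ]
```

```bash
python3 -m jog '[[0,0.02,-0.012,0,0,0,-10],[0,0.04,-0.025,0,0,0,-20],[0,0.06,-0.04,0,0,0,-30],[0,0.08,-0.05,0,0,0,-40],[0,0.09,-0.06,0,0,0,-50],[0,0.1,-0.075,0,0,0,-60],[0,0.12,-0.09,0,0,0,-70],[0,0.13,-0.1,0,0,0,-80],[0,0.14,-0.11,0,0,0,-90],[0,0.151,-0.123,0,0,0,-95],[0,0.151,-0.123,0,0,0,-95],[0,0.151,-0.123,0.05,0,0,-95],[0,0.151,-0.123,0.09,0,0,-95],[0,0.151,-0.123,0.09,0,0,-95],[0,0.151,-0.123,0.09,0,0,-95]]'
python3 -c "
from h import *
go((.614,.055,.046,92))
im,d=viewer.capture('wrist'); cv2.imwrite('pics/w4.png',im)"
```

```text
time_s: 27.45
position: [0.6149, 0.0547, 0.0862]
tcp_rot: [[-0.035, 0.999, 0.001], [0.999, 0.035, -0.0], [-0.0, 0.001, -1.0]]
force: [0.6, 0.2, -0.4]
opening: 0.169
grasp_force: 29.8
now t 27.45 [0.6149 0.0547 0.0862] open 0.169 grip 29.8 yaw 92.0
(0.614, 0.055, 0.046) [ 0.    -0.001  0.04 ] [ 0.  0. -0.]
```

View pics/w4.png

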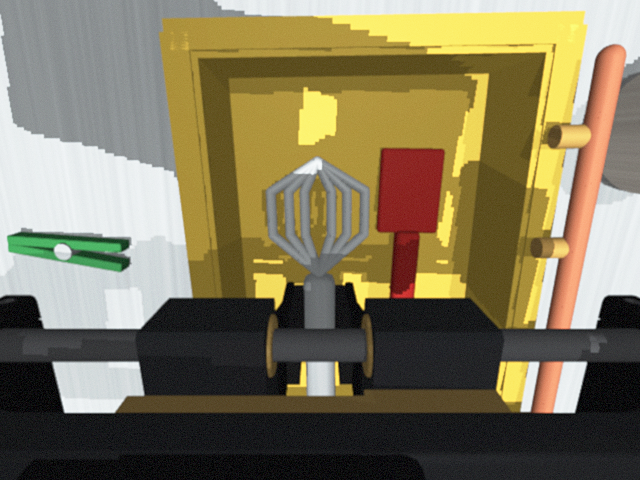

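The whisk at (318,215) hangs clear of the spatula, which lies flat in the basin at (410,195). I'll release it and then look for the pegs.

```bash
python3 -m jog '[[0,0,0,0.025,0,0,0],[0,0,0,0.04,0,0,0],[0,0,0,0.042,0,0,0],[0,0,0,0.042,0,0,0],[0.34,0,0,0.042,0,0,0],[0.34,0,0,0.042,0,0,0],[0.34,0,0,0.042,0,0,0],[0.34,0,0,0,0,0,0],[0.34,0,0,-0.05,0,0,0],[0.34,0,0,-0.08,0,0,0],[0.34,0,0,-0.08,0,0,0]]'
python3 -c "
from h import *
im,d=viewer.capture('top'); cv2.imwrite('pics/top2.png',im)
for n in ('peg_1',):
  for o in axis('top',n,d): print(n,*o)
  print([(round(r['p'],2),np.round(r['xyz'],3)) for r in models.tip_of('top',n)])
go((.446,.055,.16,-6),(.446,.055,.014,-6))"
```

```text
time_s: 28.88
position: [0.6165, 0.055, 0.1686]
tcp_rot: [[-0.036, 0.999, 0.007], [0.999, 0.036, -0.001], [-0.001, 0.007, -1.0]]
force: [0.9, 0.7, -0.0]
opening: 0.345
grasp_force: 0.0
[(0.58, array([0.446, 0.056, 0.001])), (0.47, array([ 0.426, -0.261, -0.001])), (0.33, array([ 0.623, -0.104,  0.052]))]
now t 29.02 [0.6135 0.0551 0.1643] open 0.343 grip 0.0 yaw 92.0
(0.446, 0.055, 0.16) [ 0.006 -0.167  0.005] [-0.1  0.1 98. ]
(0.446, 0.055, 0.014) [ 0.006 -0.167  0.151] [-0.1  0.1 98. ]
```

```bash
python3 -m jog '[[0.5,0,-0.03,0,0,0,10],[0.5,0,-0.06,0,0,0,20],[0.5,0,-0.09,0,0,0,30],[0.5,0,-0.12,0,0,0,40],[0.5,0,-0.14,0,0,0,50],[0.5,0.002,-0.15,0,0,0,60],[0.5,0.004,-0.16,0,0,0,70],[0.5,0.006,-0.167,0,0,0,80],[0.5,0.006,-0.167,0,0,0,90],[0.5,0.006,-0.167,0,0,0,98],[0.5,0.006,-0.167,0,0,0,98],[0.5,0.006,-0.167,0.05,0,0,98],[0.5,0.006,-0.167,0.1,0,0,98],[0.5,0.006,-0.167,0.14,0,0,98],[0.5,0.006,-0.167,0.152,0,0,98],[0.5,0.006,-0.167,0.152,0,0,98]]' && python3 -m jog '[[0,0,0,0,0,0,0],[0,0,0,0,0,0,0],[0,0,0,0,0,0,0],[0,0,0,0,0,0,0],[0,0,0,0,0,0,0],[0,0,0,0,0,0,0],[0,0,0,0,0,0,0],[0,0,0,-0.03,0,0,0],[0,0,0,-0.08,0,0,0],[0,0,0,-0.13,0,0,0],[0,0,0,-0.15,0,0,0],[0,0,0,-0.15,0,0,0]]'
python3 -c "
from h import *
go((.602,-.318,.16,0),(.602,-.318,.035,0))"
```

```text
time_s: 31.02
position: [0.4468, 0.0552, 0.0131]
tcp_rot: [[0.995, -0.102, -0.002], [-0.102, -0.995, 0.0], [-0.002, -0.0, -1.0]]
force: [0.0, 0.6, 0.5]
opening: 0.503
grasp_force: 0.0
time_s: 32.52
position: [0.4483, 0.055, 0.1648]
tcp_rot: [[0.995, -0.104, 0.004], [-0.104, -0.995, -0.0], [0.004, 0.0, -1.0]]
force: [0.2, -0.1, -0.8]
opening: 0.186
grasp_force: 29.9
now t 32.52 [0.4483 0.055  0.1648] open 0.186 grip 29.9 yaw -6.0
(0.602, -0.318, 0.16) [0.192 0.355 0.006] [ 0.  -0.2 -6. ]
(0.602, -0.318, 0.035) [0.191 0.355 0.131] [ 0.  -0.2 -6. ]
```

```bash
python3 -m jog '[[0,0.03,0.045,0,0,0,-3],[0,0.06,0.09,0,0,0,-6],[0,0.09,0.14,0,0,0,-6],[0,0.12,0.19,0,0,0,-6],[0,0.14,0.24,0,0,0,-6],[0,0.16,0.28,0,0,0,-6],[0,0.18,0.32,0,0,0,-6],[0,0.193,0.35,0,0,0,-6],[0,0.193,0.359,0,0,0,-6],[0,0.193,0.359,0.03,0,0,-6],[0,0.193,0.359,0.06,0,0,-6],[0,0.193,0.359,0.07,0,0,-6],[0,0.193,0.359,0.07,0,0,-6]]'
python3 -c "
from h import *
go((.602,-.323,.035,0))
im,d=viewer.capture('wrist'); cv2.imwrite('pics/w5.png',im)"
```

```text
time_s: 34.15
position: [0.6013, -0.3207, 0.0924]
tcp_rot: [[1.0, 0.001, -0.002], [0.001, -1.0, 0.002], [-0.002, -0.002, -1.0]]
force: [-0.5, 0.3, 0.6]
opening: 0.185
grasp_force: 29.9
now t 34.15 [ 0.6013 -0.3207  0.0924] open 0.185 grip 29.9 yaw 0.1
(0.602, -0.323, 0.035) [0.001 0.002 0.057] [-0.1  0.1  0.1]
```

View pics/w5.png

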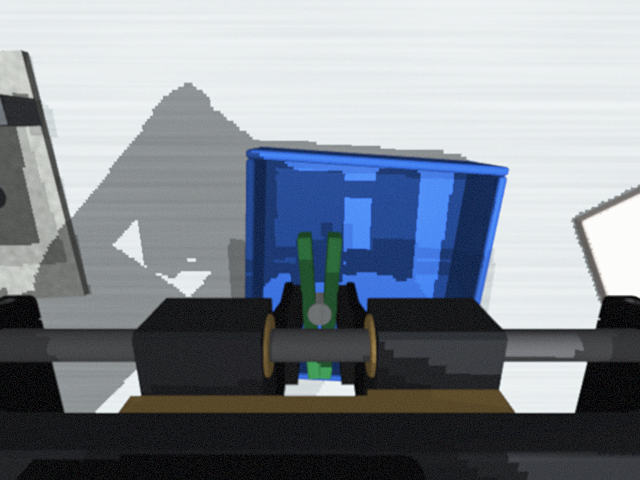

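The green peg at (320,300) is inside the box, on its left side. I'll shift 6 mm to the right, release, then measure the yellow peg.

```bash
python3 -m jog '[[0,0,0.006,0.03,0,0,0],[0,0,0.006,0.05,0,0,0],[0,0,0.006,0.057,0,0,0],[0,0,0.006,0.057,0,0,0],[0.36,0,0.006,0.057,0,0,0],[0.36,0,0.006,0.057,0,0,0],[0.36,0,0.006,0.057,0,0,0],[0.36,0,0.006,0.057,0,0,0],[0.36,0,0.006,0,0,0,0],[0.36,0,0.006,-0.05,0,0,0],[0.36,0,0.006,-0.05,0,0,0]]'
python3 -c "
from h import *
for c in ('top','wrist'):
  im,d=viewer.capture(c)
  for o in axis(c,'peg_3',d): print(c,*o)
go((.425,-.261,.13,22),(.425,-.261,.013,22))"
```

```text
time_s: 35.58
position: [0.6051, -0.3302, 0.1492]
tcp_rot: [[1.0, 0.001, 0.009], [0.001, -1.0, -0.007], [0.009, 0.007, -1.0]]
force: [0.6, -0.2, 0.0]
opening: 0.362
grasp_force: 0.0
top 0.6 [580, -324] [11, 23] 81 pca 174 mean [ 0.581 -0.324  0.018]
wrist 0.58 [602, -327] [73, 20] 1 pca 180 mean [ 0.604 -0.327  0.015]
wrist 0.41 [646, -101] [161, 92] 2 pca 174 mean [ 0.645 -0.12   0.02 ]
now t 35.77 [ 0.6011 -0.3273  0.142 ] open 0.358 grip 0.0 yaw 0.0
(0.425, -0.261, 0.13) [-0.176 -0.066  0.013] [ -0.1   0.1 -22. ]
(0.425, -0.261, 0.013) [-0.176 -0.066  0.13 ] [ -0.1   0.1 -22. ]
```

```bash
python3 -m jog '[[0.5,-0.05,-0.02,0,0,0,-8],[0.5,-0.1,-0.04,0,0,0,-16],[0.5,-0.15,-0.06,0,0,0,-22],[0.5,-0.176,-0.066,0,0,0,-22],[0.5,-0.176,-0.066,0.02,0,0,-22],[0.5,-0.176,-0.066,0.02,0,0,-22],[0.5,-0.176,-0.066,0.02,0,0,-22]]'
python3 -c "
from h import *
for c in ('scene','wrist'):
  im,d=viewer.capture(c)
  for o in axis(c,'peg_3',d): print(c,*o)
cv2.imwrite('pics/w6.png',im)
go((.425,-.261,.13,22),(.425,-.261,.013,22))"
```

```text
time_s: 36.65
position: [0.4262, -0.2621, 0.1231]
tcp_rot: [[0.927, 0.375, -0.001], [0.375, -0.927, 0.001], [-0.0, -0.001, -1.0]]
force: [-1.0, -0.2, -0.1]
opening: 0.501
grasp_force: 0.0
scene 0.74 [602, -329] [75, 20] 1 pca 1 mean [ 0.606 -0.33   0.016]
scene 0.64 [426, -262] [76, 21] 21 pca 23 mean [ 0.43  -0.262  0.011]
scene 0.23 [620, 40] [53, 190] 6 pca -88 mean [0.616 0.065 0.02 ]
wrist 0.91 [426, -262] [74, 19] 23 pca -158 mean [ 0.428 -0.261  0.013]
wrist 0.84 [599, -331] [67, 22] 3 pca 178 mean [ 0.598 -0.327  0.016]
now t 36.85 [ 0.4265 -0.2623  0.1238] open 0.502 grip 0.0 yaw 22.1
(0.425, -0.261, 0.13) [-0.001 -0.002 -0.006] [ 0.  -0.   0.1]
(0.425, -0.261, 0.013) [-0.001 -0.002  0.111] [ 0.  -0.   0.1]
```

View pics/w6.png

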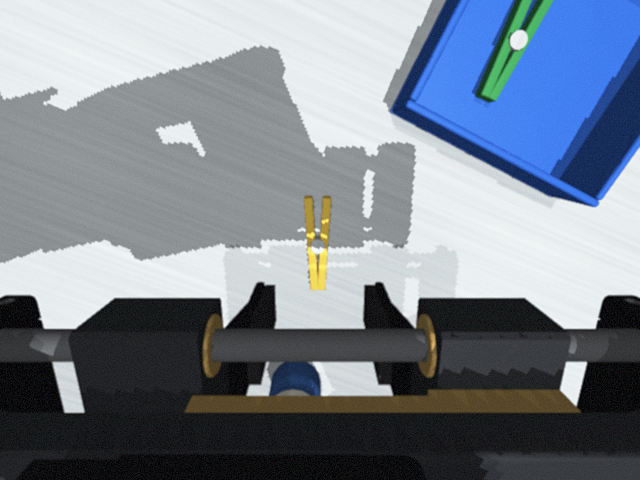

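The yellow peg (317,245) lies straight between the fingers, and the green one is in the box.

```bash
python3 -m jog '[[0.5,0,0,0.05,0,0,0],[0.5,0,0,0.09,0,0,0],[0.5,0,0,0.111,0,0,0],[0.5,0,0,0.111,0,0,0],[0,0,0,0.111,0,0,0],[0,0,0,0.111,0,0,0],[0,0,0,0.111,0,0,0],[0,0,0,0.111,0,0,0],[0,0,0,0.111,0,0,0],[0,0,0,0.111,0,0,0],[0,0,0,0.111,0,0,0],[0,0,0,0.08,0,0,0],[0,0,0,0.03,0,0,0],[0,0,0,-0.02,0,0,0],[0,0,0,-0.04,0,0,0],[0,0,0,-0.04,0,0,0]]'
python3 -c "
from h import *
go((.602,-.372,.16,0),(.602,-.372,.035,0))"
```

```text
time_s: 38.85
position: [0.4267, -0.2628, 0.165]
tcp_rot: [[0.927, 0.375, 0.003], [0.375, -0.927, -0.003], [0.001, 0.004, -1.0]]
force: [-0.6, 0.1, -0.9]
opening: 0.19
grasp_force: 29.9
now t 38.85 [ 0.4267 -0.2628  0.165 ] open 0.19 grip 29.9 yaw 22.0
(0.602, -0.372, 0.16) [0.121 0.167 0.006] [ 0.2 -0.1 22. ]
(0.602, -0.372, 0.035) [0.121 0.167 0.131] [ 0.2 -0.1 22. ]
```

```bash
python3 -m jog '[[0,0.03,0.04,0,0,0,8],[0,0.06,0.08,0,0,0,16],[0,0.09,0.12,0,0,0,22],[0,0.121,0.165,0,0,0,22],[0,0.121,0.165,0,0,0,22],[0,0.121,0.165,0.04,0,0,22],[0,0.121,0.165,0.07,0,0,22],[0,0.121,0.165,0.07,0,0,22]]'
python3 -c "
from h import *
im,d=viewer.capture('wrist')
for o in axis('wrist','peg_3',d): print(*o)
go((.602,-.371,.035,0))"
```

```text
time_s: 39.85
position: [0.5965, -0.3668, 0.0887]
tcp_rot: [[1.0, 0.001, -0.009], [0.001, -1.0, 0.007], [-0.009, -0.007, -1.0]]
force: [0.2, 0.2, 0.2]
opening: 0.185
grasp_force: 29.9
0.75 [608, -328] [22, 72] 87 pca -180 mean [ 0.611 -0.331  0.021]
0.71 [591, -366] [22, 92] 85 pca 179 mean [ 0.609 -0.369  0.091]
now t 39.95 [ 0.5994 -0.3692  0.093 ] open 0.184 grip 29.9 yaw 0.0
(0.602, -0.371, 0.035) [0.003 0.002 0.058] [-0.1  0.1  0. ]
```

```bash
python3 -m jog '[[0,0.002,0.005,0.03,0,0,0],[0,0.002,0.005,0.05,0,0,0],[0,0.002,0.005,0.054,0,0,0],[0,0.002,0.005,0.054,0,0,0],[0.34,0.002,0.005,0.054,0,0,0],[0.34,0.002,0.005,0.054,0,0,0],[0.34,0.002,0.005,0.054,0,0,0],[0.34,0.002,0.005,0.02,0,0,0],[0.2,0.002,0.005,-0.03,0,0,0],[0.1,0,0,-0.07,0,0,0],[0,0,0,-0.07,0,0,0]]'
python3 -c "
from h import *
for c in ('wrist','scene'):
  im,d=viewer.capture(c); cv2.imwrite('pics/'+c+'7.png',im)
  for n in ('peg_3','marker_1','spatula','whisk','spoon','tread'):
    for o in axis(c,n,d): print(c,n,*o)
  print([np.round(r['xyz'],3) for r in models.tip_of(c,'tread')])
go((.623,-.106,.16,2.5),(.623,-.106,.085,2.5))"
```

```text
time_s: 41.32
position: [0.6023, -0.3711, 0.1686]
tcp_rot: [[1.0, 0.001, 0.007], [0.001, -1.0, -0.006], [0.007, 0.006, -1.0]]
force: [0.0, -0.2, 0.6]
opening: 0.087
grasp_force: 0.0
wrist peg_3 0.91 [599, -325] [20, 74] 88 pca -180 mean [ 0.602 -0.326  0.013]
wrist peg_3 0.67 [600, -373] [74, 20] 0 pca 180 mean [ 0.602 -0.372  0.013]
wrist tread 0.85 [645, -129] [89, 8] 2 pca -177 mean [ 0.644 -0.13   0.038]
[]
scene peg_3 0.92 [603, -326] [24, 76] 87 pca 2 mean [ 0.605 -0.33   0.016]
scene peg_3 0.8 [610, -376] [28, 111] 79 pca -2 mean [ 0.604 -0.377  0.016]
scene marker_1 0.82 [573, 323] [113, 24] 17 pca 14 mean [0.577 0.322 0.019]
scene spatula 0.83 [685, 39] [65, 183] 7 pca -85 mean [0.669 0.064 0.021]
scene whisk 0.85 [620, 61] [48, 143] 5 pca -89 mean [0.617 0.065 0.021]
scene spoon 0.47 [642, 60] [200, 425] 6 pca -80 mean [0.643 0.007 0.036]
scene tread 0.69 [648, -104] [88, 65] 1 pca 9 mean [ 0.649 -0.106  0.045]
[array([ 0.624, -0.106,  0.058])]
now t 42.12 [ 0.6002 -0.3697  0.1636] open 0.004 grip 0.0 yaw 0.0
(0.623, -0.106, 0.16) [ 0.023 -0.264  0.004] [ 0.  -0.  -2.5]
(0.623, -0.106, 0.085) [ 0.023 -0.264  0.079] [ 0.  -0.  -2.5]
```

View pics/scene7.png

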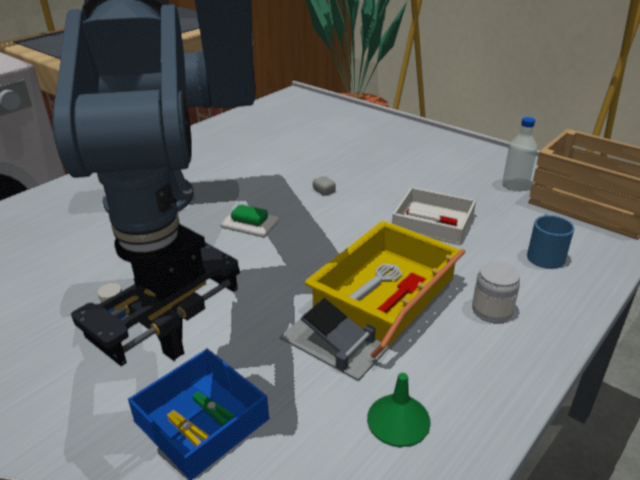

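The scene shows both pegs in the box (185,415), the whisk and spatula in the basin, and the red-capped marker in the tray. The black marker is hidden behind the tray wall, so I'll check the tray from above before pressing.

```bash
python3 -c "
from h import *
im,d=viewer.capture('top'); cv2.imwrite('pics/top8.png',cv2.resize(im[130:370,110:510],None,fx=2,fy=2))"
```

```text
(no output)
```

View pics/top8.png

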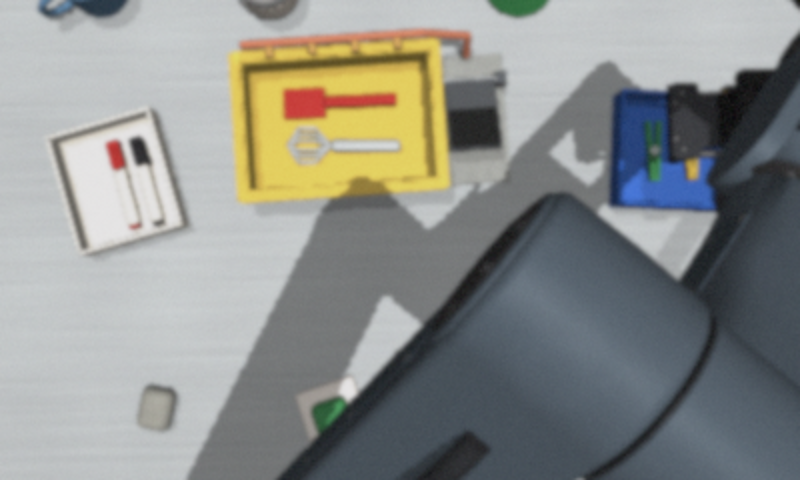

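Both markers are in the tray at (120,185) and (148,180), the utensils are in the basin and the pegs in the box. Next is the pedal, with the fingers shut.

```bash
python3 -m jog '[[0,0.005,-0.05,0,0,0,-2.5],[0,0.01,-0.1,0,0,0,-2.5],[0,0.015,-0.15,0,0,0,-2.5],[0,0.02,-0.2,0,0,0,-2.5],[0,0.023,-0.25,0,0,0,-2.5],[0,0.023,-0.264,0,0,0,-2.5],[0,0.023,-0.264,0.04,0,0,-2.5],[0,0.023,-0.264,0.079,0,0,-2.5],[0,0.023,-0.264,0.079,0,0,-2.5],[0,0.023,-0.264,0.079,0,0,-2.5]]'
python3 -c "
from h import *
im,d=viewer.capture('wrist'); cv2.imwrite('pics/w9.png',im)
go((.623,-.106,.067,2.5),(.623,-.106,.045,2.5))"
```

```text
time_s: 43.42
position: [0.624, -0.1067, 0.0856]
tcp_rot: [[0.999, 0.044, 0.002], [0.044, -0.999, -0.001], [0.002, 0.001, -1.0]]
force: [0.5, 0.2, -0.4]
opening: 0.005
grasp_force: 0.0
now t 43.48 [ 0.6244 -0.1067  0.0863] open 0.01 grip 0.0 yaw 2.5
(0.623, -0.106, 0.067) [-0.001 -0.001  0.019] [ 0.1 -0.2  0. ]
(0.623, -0.106, 0.045) [-0.001 -0.001  0.041] [ 0.1 -0.2  0. ]
```

View pics/w9.png

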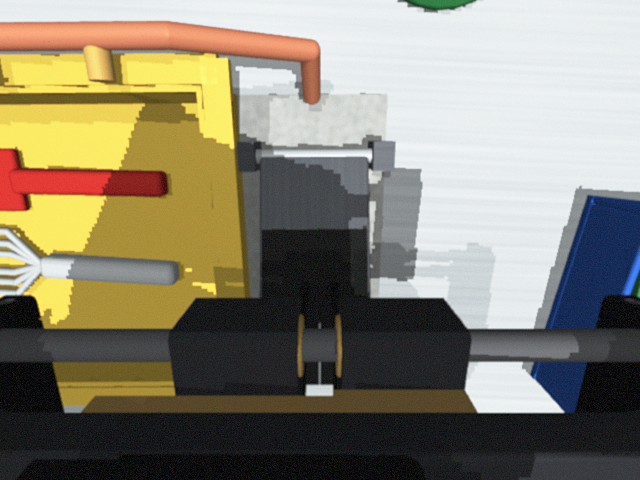

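The shut fingers (320,310) are centred over the tread. Now I'll press.

```bash
python3 -m jog '[[0,0,0,0.015,0,0,0],[0,0,0,0.022,0,0,0],[0,0,0,0.028,0,0,0],[0,0,0,0.034,0,0,0],[0,0,0,0.038,0,0,0],[0,0,0,0.041,0,0,0],[0,0,0,0.041,0,0,0]]'
```

```text
time_s: 44.35
position: [0.6207, -0.106, 0.0452]
tcp_rot: [[0.999, 0.045, -0.005], [0.045, -0.999, -0.0], [-0.005, 0.0, -1.0]]
force: [-7.0, -0.8, 15.0]
opening: 0.006
grasp_force: 7.2
```

```bash
python3 -m jog '[[0,0,0,0.001,0,0,0],[0,0,0,0.002,0,0,0],[0,0,0,0.002,0,0,0]]'
```

```text
time_s: 44.72
position: [0.6207, -0.106, 0.0449]
tcp_rot: [[0.999, 0.046, -0.005], [0.046, -0.999, -0.001], [-0.005, 0.0, -1.0]]
force: [-9.8, -0.5, 22.9]
opening: 0.004
grasp_force: 11.7
```

Force rises with almost no motion, so the pedal is on its stop. I'll hold and then release.

```bash
python3 -m jog '[[0,0,0,0,0,0,0],[0,0,0,0,0,0,0],[0,0,0,0,0,0,0],[0,0,0,0,0,0,0],[0,0,0,0,0,0,0],[0,0,0,-0.012,0,0,0],[0,0,0,-0.025,0,0,0],[0,0,0,-0.05,0,0,0],[0,0,0,-0.1,0,0,0],[0,0,0,-0.15,0,0,0],[0,0,0,-0.15,0,0,0],[0,0,0,-0.15,0,0,0]]'
python3 -c "
from h import *
for c in ('scene','top'):
  im,d=viewer.capture(c); cv2.imwrite('pics/%s10.png'%c,im)
  print([np.round(r['xyz'],3) for r in models.tip_of(c,'tread')])
im=cv2.imread('pics/scene10.png');t=cv2.imread('pics/top10.png')
cv2.imwrite('pics/fin.png',np.hstack([im[160:480,80:480],t[110:430,110:510]]))"
```

```text
time_s: 46.22
position: [0.622, -0.1053, 0.1907]
tcp_rot: [[0.999, 0.044, -0.002], [0.044, -0.999, 0.001], [-0.002, -0.001, -1.0]]
force: [-0.9, 0.5, -0.4]
opening: 0.004
grasp_force: 0.0
[array([ 0.621, -0.104,  0.056]), array([0.671, 0.06 , 0.009])]
[array([ 0.623, -0.103,  0.054])]
```

View pics/fin.png

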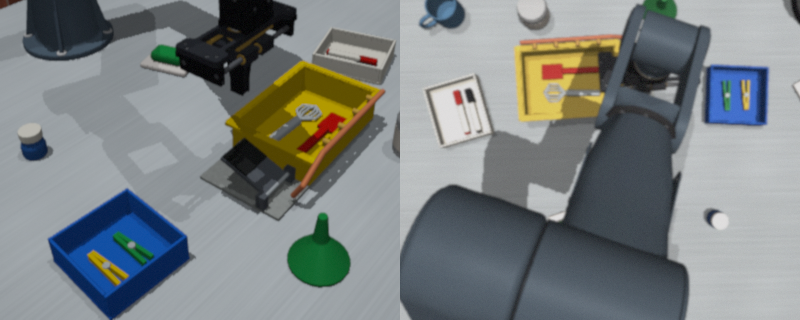

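The pedal is back up (255,165 in the left half), and everything is in its container. The jar stands untouched at (33,140), and the gripper is clear.

```bash
python3 -c "
from h import *
print(workorder.hand_in())"
```

```text
the job is handed in; nothing more can be done
None
```

The job is handed in: whisk and spatula in the yellow basin, green and yellow pegs in the blue box, both markers in the white tray, then the pedal pressed to its stop, held about a second and released; the jar and pumice were not touched, and no verdict came back.

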